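Make up the start-up kits for two blood analysers

ROBOT

A 6-joint arm with a two-finger parallel gripper is mounted at the origin on the work surface. World frame = base frame: x ahead of the robot, y to its left, z up, the work surface at z = 0. Lengths are in m, angles in degrees, forces in N, time in s.
With the tool pointing down it reaches from about 0.4 to 0.825 m from the base axis. Payload 7 kg.
Tool frame: the origin (TCP) lies between the finger pads; the fingertips stand 19 mm ahead of it and the grasp point (between the pads) is the TCP (r.finger_overhang is the distance from the TCP to the fingertips, in m); z points along the fingers, y is the direction in which the jaws open and shut (so a half turn about z gives the same grasp; the last joint's range is limited). The gripper opens to 88 mm and grips with 3 to 60 N. Pads are 19 mm wide; open, the fingers measure 130 mm over their backs; the gripper's body (78 mm by 193 mm) begins 47 mm behind the grasp point.
Start: joints at [-47.779, 20.546, 0.682, 0, -70.136, -16.507], TCP at [0.293, -0.608, 0.246] pointing down, gripper open.
Joint ranges: [-176.03, 176.03], [-82.01, 121.73], [-58.28, 71.71], [-173.87, 95.51], [-174.79, -0.11], [-173.66, 173.66]. Speed limits (degrees/s): [136.94, 136.94, 172.46, 180, 180, 180].

INTERFACE

Orientations are given as [roll, pitch, yaw] about the fixed x, y, z axes, in that order (R = Rz(yaw) Ry(pitch) Rx(roll)).
In Python, from plant import r, optics gives the robot as it stands. The module is installed in compiled form; this text tells all that it offers.
- The arm moves only by the tool step_arm, never from a script. Its argument "increments" is a list of rows, each an object of numbers: "tx", "ty", "tz": the shift along the world's x, y, z in mm; "ax", "ay", "az": the turn, a rotation vector about the world's x, y, z in degrees; "claw": the gripper command: -1 is shut, 1 is fully open, values between are in proportion. In form: [{"tx": .., "ty": .., "tz": .., "ax": .., "ay": .., "az": .., "claw": ..}, ...]. A call has 1 to 12 rows; each row shifts and turns the commanded pose from where the row before left it; what a row does not reach is not made up. A row lasts 1/10 s, in which the tool goes at most 50 mm and 8.59 degrees, less where a joint would pass 70% of its speed; a pose out of reach is approached as far as the arm can. A call with a gripper value outside its range is refused whole. The fingers move at their own pace and stop on an object; "newtons" is the grip in N (left out, the last holds). Time passes only in rows, so rows that do not move let the fingers close. It gives the time, the measured TCP pose, the force and the opening at its end, in the units of the state.
- r.get_state(): the state, without advancing time (a new reading comes with each control period).
- optics.capture(name): name is "side" or "top"; returns a dict with "image" (384x512x3 uint8, blue, green, red), "depth" (384x512 float32, m along the optical axis (not along the pixel's ray), 0 where there is no reading), "fx", "fy", "cx", "cy" (pixels), "distortion" ([k1, k2, p1, p2, k3] as OpenCV has them; the pictures are not rectified), "R" (3x3) and "t" (3): a world point X has camera coordinates R X + t. Camera axes: x right, y down, z forward; pixel columns grow to the right and rows downward; lengths in m; the calibration is good to about 2 mm. A picture is of the moment at which its call begins.
- r.close_job(): hands the job in, once; it reports no verdict.
The state is a dict: "time_s": time; "joints": joint angles; "qd": joint speeds; "joint_torque": joint torques, N m; "tcp_pos": TCP position; "eef_rot": TCP orientation; "contact_force": force on the tool from outside, world axes, zero at the start; "moment": the same for the moment, N m; "gripper_width": finger opening in m.
Only numpy, scipy, OpenCV 4.12 (cv2) and the standard library are available. Lean on these libraries where they do the work, as an engineer would, in place of code of your own. Each camera call takes 0.05 s, during which the arm holds its last target. There are 200 camera calls.

TASK

Make up the two analyser start-up kits from the stock on the green mat: in the white tray, for the cell counter, the purple-capped bottle, the green-capped vial and the slide box; in the blue tray, for the clotting analyser, the blue-capped bottle and the red-capped vial. Stand each upright on the floor of the foam cut-out of its own shape (large round for a bottle, small round for a vial, oblong for the slide box), setting it down rather than dropping it. Leave the orange-capped bottle and the yellow-capped vial standing where they are.

Things in the scene. Friction and masses are not known exactly. Their poses are not given: they have to be found in the camera images.
- purple_bottle_c (a point): Screw-capped reagent bottle, brown body, purple cap. Upright cylinder 48 mm diameter and straight up to 58 mm, then a shoulder and a 35 mm diameter cap; 86 mm tall in all, about 140 g. This point is on its axis, half-way up (43 mm above its underside); z up. It starts upright on a 3 mm thick green mat, among the other stock.
- blue_bottle_c (a point): Screw-capped reagent bottle, white body, blue cap. Upright cylinder 48 mm diameter and straight up to 58 mm, then a shoulder and a 35 mm diameter cap; 86 mm tall in all, about 140 g. This point is on its axis, half-way up (43 mm above its underside); z up. It starts upright on a 3 mm thick green mat, among the other stock.
- orange_bottle_c (a point): Screw-capped reagent bottle, white body, orange cap. Upright cylinder 48 mm diameter and straight up to 58 mm, then a shoulder and a 35 mm diameter cap; 86 mm tall in all, about 140 g. This point is on its axis, half-way up (43 mm above its underside); z up. Not wanted in either kit. It starts upright on a 3 mm thick green mat, among the other stock.
- green_vial_c (a point): Small glass control vial with a paper label and a green cap. Upright cylinder 28 mm diameter and straight up to 44 mm, cap 25 mm diameter; 60 mm tall in all, about 45 g. This point is on its axis, half-way up (30 mm above its underside); z up. It starts upright on a 3 mm thick green mat, among the other stock.
- red_vial_c (a point): Small glass control vial with a paper label and a red cap. Upright cylinder 28 mm diameter and straight up to 44 mm, cap 25 mm diameter; 60 mm tall in all, about 45 g. This point is on its axis, half-way up (30 mm above its underside); z up. It starts upright on a 3 mm thick green mat, among the other stock.
- yellow_vial_c (a point): Small glass control vial with a paper label and a yellow cap. Upright cylinder 28 mm diameter and straight up to 44 mm, cap 25 mm diameter; 60 mm tall in all, about 45 g. This point is on its axis, half-way up (30 mm above its underside); z up. Not wanted in either kit. It starts upright on a 3 mm thick green mat, among the other stock.
- slide_box_c (a point): White box of microscope slides with a teal lid, standing on its long narrow side: 32 mm (its x) by 82 mm (its y), 54 mm tall, about 120 g. This point is its centre, 27 mm above its underside; z up. Grasp it across its 32 mm width (along its x); either way round is the same. It starts upright on a 3 mm thick green mat, among the other stock.
- white_tray: White kit tray, fixed, 232 x 132 mm, rim 17 mm high. Origin: centre of its underside, on the bench; z up. Dark foam insert, top 14 mm up, with three cut-outs in a row along x, all at y = 0, floor (white) 5 mm up: oblong for the slide box, 56 (x) by 106 mm (y), centre x = -72 mm; large round for a bottle, 72 mm diameter, x = +2 mm; small round for a vial, 52 mm diameter, x = +74 mm.
- blue_tray: Blue kit tray, fixed, 232 x 132 mm, rim 17 mm high. Origin: centre of its underside, on the bench; z up. Dark foam insert, top 14 mm up, with three cut-outs in a row along x, all at y = 0, floor (blue) 5 mm up: oblong for the slide box, 56 (x) by 106 mm (y), centre x = -72 mm; large round for a bottle, 72 mm diameter, x = +2 mm; small round for a vial, 52 mm diameter, x = +74 mm.

How it is judged (in metres and radians):
At the end, for the whole second after the job is handed in: Each piece of the two kits stands in the cut-out of its own shape in its tray: centre within 14.5 mm along each tray axis, underside within 4 mm of the floor, upright within 0.1 rad, at rest. The orange-capped bottle and yellow-capped vial are upright within 30 mm of where they began (x of purple_bottle_c in the frame of white_tray between -0.0125 and 0.0165 m and y of purple_bottle_c in the frame of white_tray between -0.0145 and 0.0145 m and z of purple_bottle_c in the frame of white_tray below 0.052 m and angle between each of purple_bottle_c, green_vial_c, slide_box_c, blue_bottle_c, red_vial_c, orange_bottle_c, yellow_vial_c's own z axis and vertical below 0.1 rad and linear speed of each of purple_bottle, green_vial, slide_box, blue_bottle, red_vial below 0.02 m/s and x of green_vial_c in the frame of white_tray between 0.0595 and 0.0885 m and y of green_vial_c in the frame of white_tray between -0.0145 and 0.0145 m and z of green_vial_c in the frame of white_tray below 0.039 m and x of slide_box_c in the frame of white_tray between -0.0865 and -0.0575 m and y of slide_box_c in the frame of white_tray between -0.0145 and 0.0145 m and z of slide_box_c in the frame of white_tray below 0.036 m and x of blue_bottle_c in the frame of blue_tray between -0.0125 and 0.0165 m and y of blue_bottle_c in the frame of blue_tray between -0.0145 and 0.0145 m and z of blue_bottle_c in the frame of blue_tray below 0.052 m and x of red_vial_c in the frame of blue_tray between 0.0595 and 0.0885 m and y of red_vial_c in the frame of blue_tray between -0.0145 and 0.0145 m and z of red_vial_c in the frame of blue_tray below 0.039 m and distance of each of orange_bottle_c, yellow_vial_c from where it was at the start of the episode below 0.03 m); the robot touches nothing.
It fails at once if a piece of the stock is dropped or flung (faster than 0.9 m/s out of the fingers, a fall of about 4 cm) ((linear speed of purple_bottle above 0.9 m/s and contact force between purple_bottle and the fingers below 0.05 N) or (linear speed of green_vial above 0.9 m/s and contact force between green_vial and the fingers below 0.05 N) or (linear speed of slide_box above 0.9 m/s and contact force between slide_box and the fingers below 0.05 N) or (linear speed of blue_bottle above 0.9 m/s and contact force between blue_bottle and the fingers below 0.05 N) or (linear speed of red_vial above 0.9 m/s and contact force between red_vial and the fingers below 0.05 N) or (linear speed of orange_bottle above 0.9 m/s and contact force between orange_bottle and the fingers below 0.05 N) or (linear speed of yellow_vial above 0.9 m/s and contact force between yellow_vial and the fingers below 0.05 N)).
It fails at once if the orange-capped bottle or the yellow-capped vial is knocked over or pushed more than 30 mm (distance of any of orange_bottle_c, yellow_vial_c from where it was at the start of the episode above 0.03 m or angle between any of orange_bottle_c, yellow_vial_c's own z axis and vertical above 0.5 rad).
It also fails if it takes over 125 s, if anything falls off the work surface, if the arm or the gripper's body presses on something with over 40 N, if the wrist force passes 120 N, or if a joint passes its speed limit or range.

## Working session

There is one attempt and no reset: what is moved stays moved. The work goes in short steps, Python scripts to look and compute and a tool call to move; the robot and the scene stay as the last step left them, time stands still between calls to the robot, and variables do not carry over. Pictures are saved under pics/ and viewed, about 12 in all and at most 16, crops included, and the job is handed in when it is done.

Besides the shell and the picture viewer there is one more tool, called as name(argument=value, ...), one argument or row to a line, values as JSON. step_arm: Moves the arm, as the interface text tells. Its arguments: {"type":"object","properties":{"increments":{"type":"array","items":{"type":"object","properties":{"tx":{"type":"number"},"ty":{"type":"number"},"tz":{"type":"number"},"ax":{"type":"number"},"ay":{"type":"number"},"az":{"type":"number"},"claw":{"type":"number"}}}},"newtons":{"type":"number"}},"required":["increments"]}

```bash
mkdir -p pics
python3 - <<'E'
from plant import r, optics
import cv2,numpy as np
print(r.get_state())
for n in("top","side"):
    c=optics.capture(n); cv2.imwrite(f"pics/{n}0.png",c["image"])
    print(n,c["fx"],c["fy"],c["cx"],c["cy"],c["distortion"],c["R"],c["t"], -np.array(c["R"]).T@c["t"])
E
```

```text
{'time_s': 0.0, 'joints': array([-4.77779935e+01,  2.05917766e+01,  6.32030836e-01, -2.00406453e-02,
       -7.01357748e+01, -1.65064877e+01]), 'qd': array([-0.08020462,  0.04401507,  0.11254288,  0.08699181, -0.03843546,
       -0.04666006]), 'joint_torque': array([ 1.93058106e-03, -5.82721531e+01,  2.93064827e+01,  6.99710637e+00,
        7.12580950e-03, -1.54967652e-04]), 'tcp_pos': array([ 0.29264872, -0.60773629,  0.24460582]), 'eef_rot': array([ 1.79903063e+02, -9.07945035e-03, -1.54291299e+02]), 'contact_force': array([-0.18315409, -0.10607059,  0.0757029 ]), 'moment': array([-0.0031729 ,  0.02128296, -0.03865628]), 'gripper_width': 0.08741193306393004}
top 449.7747468618996 449.7747468618996 255.56197687197914 187.45939582493764 [0.03493683 0.         0.         0.         0.        ] [[-0.02700136 -0.99941173 -0.02114546]
 [-0.98706155  0.03000028 -0.15751024]
 [ 0.15805195  0.01661888 -0.98729094]] [0.01571251 0.54737355 1.08314315] [ 0.36952276 -0.01871871  1.15592661]
side 485.41486256852585 485.41486256852585 253.40931868103777 189.61345796666953 [-0.01211375  0.          0.          0.          0.        ] [[-0.99885902 -0.04685004 -0.0092588 ]
 [-0.02046208  0.59503887 -0.8034364 ]
 [ 0.04315037 -0.80233024 -0.59531859]] [0.5515745  0.07802678 1.24993667] [0.49860652 0.98227431 0.811907  ]
```

View pics/top0.png

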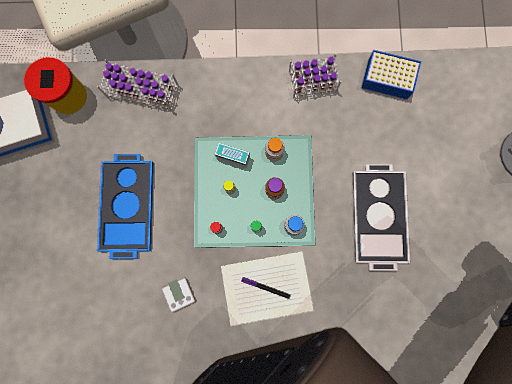

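View pics/side0.png

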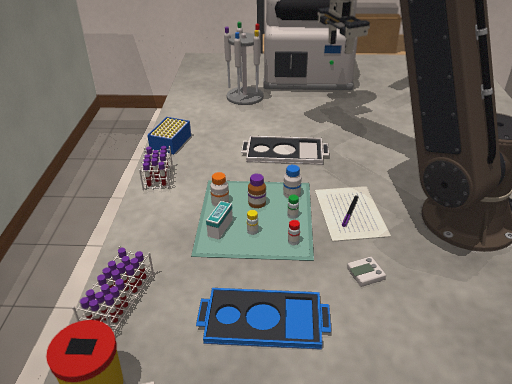

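The top view has the stock on the mat at columns 195–315 and rows 135–247. The blue tray is on the left around (126,205) and the white tray on the right around (381,215). The vial holes point up in the image (+x). Next I measure each piece.

```bash
cat > h.py <<'E'
import cv2,numpy as np
from plant import r, optics
def ray(c,uv,z):
    K=np.array([[c["fx"],0,c["cx"]],[0,c["fy"],c["cy"]],[0,0,1]])
    p=cv2.undistortPoints(np.array(uv,float).reshape(-1,1,2),K,np.array(c["distortion"])).reshape(-1,2)
    d=np.c_[p,np.ones(len(p))]@np.array(c["R"]); o=-np.array(c["R"]).T@c["t"]
    return (o+d*((z-o[2])/d[:,2:]))[:,:2]
def blobs(c,lo,hi,box,amin=20):
    hsv=cv2.cvtColor(c["image"],cv2.COLOR_BGR2HSV)
    m=cv2.inRange(hsv,np.array(lo),np.array(hi)); k=np.zeros_like(m); x0,y0,x1,y1=box; k[y0:y1,x0:x1]=m[y0:y1,x0:x1]
    cs=cv2.findContours(k,cv2.RETR_LIST,cv2.CHAIN_APPROX_NONE)[0]
    return sorted([q for q in cs if cv2.contourArea(q)>amin],key=cv2.contourArea,reverse=True)
E
cat > m.py <<'E'
from h import *
c=optics.capture("top"); np.save("/tmp/top.npy",c["image"])
M=(195,136,314,246)
for n,lo,hi,z in [("purple",(135,80,40),(165,255,255),.089),("blue",(100,120,60),(115,255,255),.089),("orange",(6,170,100),(14,255,255),.089),("green",(55,150,40),(75,255,255),.063),("red",(0,190,80),(5,255,255),.063),("red2",(174,190,80),(180,255,255),.063),("yellow",(22,150,80),(32,255,255),.063),("teal",(80,110,60),(98,255,255),.057)]:
    for q in blobs(c,lo,hi,M)[:3]:
        P=ray(c,q,z); (x,y),(w,h),a=cv2.minAreaRect((P*1000).astype(np.float32)); e=cv2.minEnclosingCircle((P*1000).astype(np.float32))
        D=np.median(c["depth"][tuple(q.reshape(-1,2).mean(0).astype(int)[::-1])])
        print(n,cv2.contourArea(q),q.reshape(-1,2).mean(0).round(1),"rect",np.round([x,y,w,h,a],1),"circ",np.round(e[0],1),round(e[1]*2,1))
E
python3 m.py
python3 - <<'E'
from h import *
for n,box,lo,hi in [("blue",(95,150,158,262),(95,130,120),(120,255,255)),("white",(350,160,412,272),(0,0,140),(180,70,255))]:
    c=optics.capture("top")
    for q in blobs(c,lo,hi,box,100)[:8]:
        P=ray(c,q,.014 if cv2.contourArea(q)>4000 else .005)*1000
        x=cv2.minAreaRect(P.astype(np.float32)); print(n,cv2.contourArea(q),q.reshape(-1,2).mean(0).round(1),np.round([*x[0],*x[1],x[2]],1))
c=optics.capture("top");cv2.imwrite("pics/zoom.png",np.hstack([cv2.resize(c["image"][130:250,190:320],None,fx=4,fy=4),cv2.resize(c["image"][155:275,345:415],None,fx=4,fy=4)]))
E
```

```text
purple 145.5 [274.7 185.2] rect [544.9 -47.6  33.6  34.1  88.2] circ [544.2 -47.8] 37.0
blue 152.5 [294.9 223.3] rect [451.4 -91.9  33.9  34.3  54.3] circ [451.2 -91.8] 35.8
green 64.0 [256.  225.5] rect [451.    2.4  21.9  21.8  88.4] circ [450.9   1.4] 23.9
red 54.5 [215.  226.2] rect [451.5 102.   22.   21.8  88.3] circ [451.4 101.1] 24.1
yellow 64.5 [229.2 185.8] rect [551.4  65.   24.9  22.5  88.3] circ [550.3  65. ] 29.0
teal 260.5 [231.7 152.8] rect [635.1  57.6  75.8  25.8  70.5] circ [634.7  57.8] 78.1
teal 169.0 [231.6 152.7] rect [634.9  57.2  55.9  23.2  71.9] circ [637.3  56.5] 56.7
blue 4868.0 [124.8 206.3] [517.  337.  131.9 268.7  88.8]
blue 4207.0 [124.6 205.8] [517.5 337.  126.8 225.8  88.9]
blue 822.5 [124.7 233.6] [444.9 338.5 103.6  53.5  88.3]
blue 531.0 [125.6 204.7] [518.2 336.8  67.8  67.6  88.3]
blue 252.5 [126.7 177.3] [590.4 336.6  49.6  45.1  88.3]
blue 111.5 [122.7 254.3] [393.1 342.9  53.7  15.   88.3]
white 6685.0 [378.8 220. ] [ 473.5 -314.1  155.2  286.    86.5]
white 4430.0 [380.9 216.5] [ 470.4 -313.3  127.4  225.5   88.4]
white 839.0 [381.1 245.1] [ 397.5 -311.2  104.8   53.1   86.9]
white 559.0 [380.  215.6] [ 472.1 -313.9   68.4   67.8   42. ]
white 265.0 [379.  187.6] [ 544.1 -316.5   48.3   46.4   41.6]
white 246.5 [353.5 216.8] [ 472.  -246.8    9.3  234.9   88. ]
white 125.0 [383.  266.1] [ 345.5 -312.1   54.7   14.7   88.7]
white 106.0 [379.  167.3] [ 597.7 -319.1   53.9   15.9   88.1]
```

View pics/zoom.png

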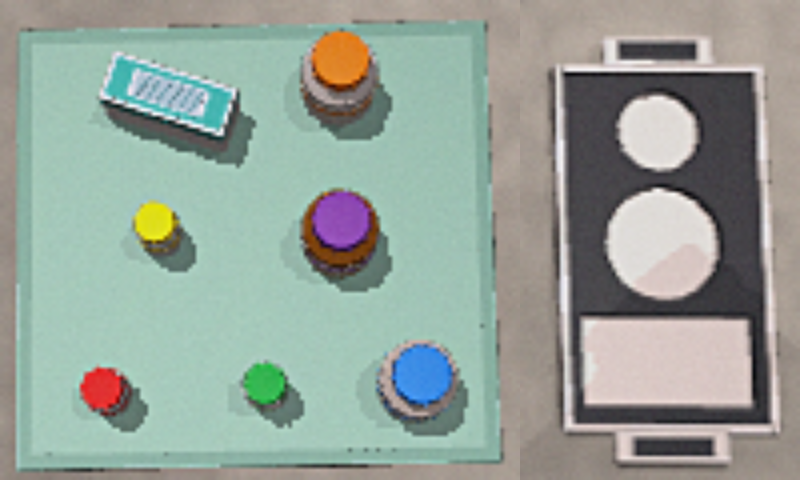

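The zoom confirms that every mask matched its piece. The tray holes agree with the drawing: spacing is about 73 mm and widths are right for foam-occluded floors. I start with the purple bottle at (545,-48).

step_arm(
  increments=[
    {"tx": 20,"ty": 44,"az": -2.1,"claw": 1},
    {"tx": 20,"ty": 44,"az": -2.1},
    {"tx": 20,"ty": 44,"az": -2.1},
    {"tx": 20,"ty": 44,"az": -2.1},
    {"tx": 20,"ty": 44,"az": -2.1},
    {"tx": 20,"ty": 44,"az": -2.1},
    {"tx": 20,"ty": 44,"az": -2.1},
    {"tx": 20,"ty": 44,"az": -2.1},
    {"tx": 20,"ty": 44,"az": -2.1},
    {"tx": 20,"ty": 44,"az": -2.1},
    {"tx": 20,"ty": 44,"az": -2.1},
    {"tx": 20,"ty": 44,"az": -2.6},
  ],
  newtons=25,
)

```text
$.increments[0]: bad value
```

step_arm(
  increments=[
    {"tx": 6,"ty": 16,"tz": -30,"claw": 1},
    {"tx": 6,"ty": 16,"tz": -30},
    {"tz": -30},
    {},
  ],
)

```text
$.increments[0]: bad value
```

step_arm(
  increments=[
    {"tx": 20,"ty": 44,"tz": 0,"ax": 0,"ay": 0,"az": -2.1,"claw": 1},
  ],
  newtons=25,
)

```text
time_s: 0.4
tcp_pos: [0.3114, -0.5666, 0.2441]
eef_rot: [179.9, -0.1, -156.6]
contact_force: [1.6, 0.5, -0.1]
gripper_width: 0.0878
```

step_arm(
  increments=[
    {"tx": 20,"ty": 44,"tz": 0,"ax": 0,"ay": 0,"az": -2.1,"claw": 1},
    {"tx": 20,"ty": 44,"tz": 0,"ax": 0,"ay": 0,"az": -2.1,"claw": 1},
    {"tx": 20,"ty": 44,"tz": 0,"ax": 0,"ay": 0,"az": -2.1,"claw": 1},
    {"tx": 20,"ty": 44,"tz": 0,"ax": 0,"ay": 0,"az": -2.1,"claw": 1},
    {"tx": 20,"ty": 44,"tz": 0,"ax": 0,"ay": 0,"az": -2.1,"claw": 1},
    {"tx": 20,"ty": 44,"tz": 0,"ax": 0,"ay": 0,"az": -2.1,"claw": 1},
    {"tx": 20,"ty": 44,"tz": 0,"ax": 0,"ay": 0,"az": -2.1,"claw": 1},
    {"tx": 20,"ty": 44,"tz": 0,"ax": 0,"ay": 0,"az": -2.1,"claw": 1},
    {"tx": 20,"ty": 44,"tz": 0,"ax": 0,"ay": 0,"az": -2.1,"claw": 1},
    {"tx": 20,"ty": 44,"tz": 0,"ax": 0,"ay": 0,"az": -2.1,"claw": 1},
    {"tx": 20,"ty": 44,"tz": 0,"ax": 0,"ay": 0,"az": -2.5,"claw": 1},
    {"tx": 6,"ty": 16,"tz": 0,"ax": 0,"ay": 0,"az": 0,"claw": 1},
  ],
)

```text
time_s: 1.6
tcp_pos: [0.5403, -0.0608, 0.2456]
eef_rot: [180.0, 0.0, -179.8]
contact_force: [-0.5, 0.9, -0.2]
gripper_width: 0.0874
```

step_arm(
  increments=[
    {"tx": 6,"ty": 16,"tz": -30,"ax": 0,"ay": 0,"az": 0,"claw": 1},
    {"tx": 0,"ty": 0,"tz": -40,"ax": 0,"ay": 0,"az": 0,"claw": 1},
    {"tx": 0,"ty": 0,"tz": -26,"ax": 0,"ay": 0,"az": 0,"claw": 1},
    {"tx": 0,"ty": 0,"tz": 0,"ax": 0,"ay": 0,"az": 0,"claw": 1},
    {"tx": 0,"ty": 0,"tz": 0,"ax": 0,"ay": 0,"az": 0,"claw": 1},
  ],
)

```text
time_s: 2.1
tcp_pos: [0.5451, -0.0485, 0.1501]
eef_rot: [-180.0, -0.0, -179.9]
contact_force: [0.7, 0.4, -0.3]
gripper_width: 0.0875
```

step_arm(
  increments=[
    {"tx": 0,"ty": 0,"tz": -35,"ax": 0,"ay": 0,"az": 0,"claw": 1},
    {"tx": 0,"ty": 0,"tz": -35,"ax": 0,"ay": 0,"az": 0,"claw": 1},
    {"tx": 0,"ty": 0,"tz": -20,"ax": 0,"ay": 0,"az": 0,"claw": 1},
    {"tx": 0,"ty": 0,"tz": -10,"ax": 0,"ay": 0,"az": 0,"claw": 1},
    {"tx": 0,"ty": 0,"tz": 0,"ax": 0,"ay": 0,"az": 0,"claw": 1},
    {"tx": 0,"ty": 0,"tz": 0,"ax": 0,"ay": 0,"az": 0,"claw": -1},
    {"tx": 0,"ty": 0,"tz": 0,"ax": 0,"ay": 0,"az": 0,"claw": -1},
    {"tx": 0,"ty": 0,"tz": 0,"ax": 0,"ay": 0,"az": 0,"claw": -1},
    {"tx": 0,"ty": 0,"tz": 0,"ax": 0,"ay": 0,"az": 0,"claw": -1},
    {"tx": 0,"ty": 0,"tz": 0,"ax": 0,"ay": 0,"az": 0,"claw": -1},
    {"tx": 0,"ty": 0,"tz": 0,"ax": 0,"ay": 0,"az": 0,"claw": -1},
    {"tx": 0,"ty": 0,"tz": 0,"ax": 0,"ay": 0,"az": 0,"claw": -1},
  ],
)

```text
time_s: 3.3
tcp_pos: [0.545, -0.0481, 0.0498]
eef_rot: [180.0, 0.0, -179.9]
contact_force: [-2.3, 1.0, 4.2]
gripper_width: 0.0476
```

step_arm(
  increments=[
    {"tx": 0,"ty": 0,"tz": 10,"ax": 0,"ay": 0,"az": 0,"claw": -1},
    {"tx": 0,"ty": 0,"tz": 25,"ax": 0,"ay": 0,"az": 0,"claw": -1},
    {"tx": 0,"ty": 0,"tz": 35,"ax": 0,"ay": 0,"az": 0,"claw": -1},
    {"tx": 0,"ty": 0,"tz": 35,"ax": 0,"ay": 0,"az": 0,"claw": -1},
    {"tx": -5,"ty": -15,"tz": 5,"ax": 0,"ay": 0,"az": 0,"claw": -1},
    {"tx": -10,"ty": -30,"tz": 0,"ax": 0,"ay": 0,"az": 0,"claw": -1},
    {"tx": -10,"ty": -40,"tz": 0,"ax": 0,"ay": 0,"az": 0,"claw": -1},
    {"tx": -10,"ty": -45,"tz": 0,"ax": 0,"ay": 0,"az": 0,"claw": -1},
    {"tx": -10,"ty": -45,"tz": 0,"ax": 0,"ay": 0,"az": 0,"claw": -1},
    {"tx": -10,"ty": -40,"tz": 0,"ax": 0,"ay": 0,"az": 0,"claw": -1},
    {"tx": -10,"ty": -30,"tz": 0,"ax": 0,"ay": 0,"az": 0,"claw": -1},
    {"tx": -8,"ty": -21,"tz": 0,"ax": 0,"ay": 0,"az": 0,"claw": -1},
  ],
)

```text
time_s: 4.5
tcp_pos: [0.4701, -0.3162, 0.1591]
eef_rot: [180.0, -0.1, -180.0]
contact_force: [0.2, 0.6, -3.2]
gripper_width: 0.0478
```

Run:
```python
from h import *
print(r.get_state()["tcp_pos"],r.get_state()["gripper_width"],r.get_state()["contact_force"])
cv2.imwrite("pics/s1.png",optics.capture("side")["image"])
```

```text
[ 0.47013728 -0.31616005  0.15906   ] 0.04776716194205538 [ 0.18232206  0.5918982  -3.24628505]
```

View pics/s1.png

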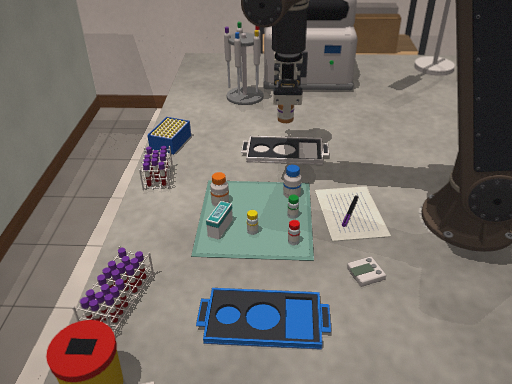

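The bottle is held upright above the white tray at (286,108). I lower it to the floor.

step_arm(
  increments=[
    {"tx": 0,"ty": 0,"tz": -15,"ax": 0,"ay": 0,"az": 0,"claw": -1},
    {"tx": 0,"ty": 0,"tz": -35,"ax": 0,"ay": 0,"az": 0,"claw": -1},
    {"tx": 0,"ty": 0,"tz": -30,"ax": 0,"ay": 0,"az": 0,"claw": -1},
    {"tx": 0,"ty": 0,"tz": -15,"ax": 0,"ay": 0,"az": 0,"claw": -1},
    {"tx": 0,"ty": 0,"tz": -7,"ax": 0,"ay": 0,"az": 0,"claw": -1},
    {"tx": 0,"ty": 0,"tz": -3,"ax": 0,"ay": 0,"az": 0,"claw": -1},
    {"tx": 0,"ty": 0,"tz": -1.5,"ax": 0,"ay": 0,"az": 0,"claw": -1},
    {"tx": 0,"ty": 0,"tz": -1,"ax": 0,"ay": 0,"az": 0,"claw": -1},
    {"tx": 0,"ty": 0,"tz": 0,"ax": 0,"ay": 0,"az": 0,"claw": -1},
  ],
)

```text
time_s: 5.45
tcp_pos: [0.4723, -0.3143, 0.0528]
eef_rot: [-180.0, 0.1, -179.9]
contact_force: [0.0, -0.4, -1.3]
gripper_width: 0.0477
```

step_arm(
  increments=[
    {"tx": 0,"ty": 0,"tz": -1,"ax": 0,"ay": 0,"az": 0,"claw": -1},
    {"tx": 0,"ty": 0,"tz": 0,"ax": 0,"ay": 0,"az": 0,"claw": 0.3},
    {"tx": 0,"ty": 0,"tz": 0,"ax": 0,"ay": 0,"az": 0,"claw": 1},
    {"tx": 0,"ty": 0,"tz": 0,"ax": 0,"ay": 0,"az": 0,"claw": 1},
    {"tx": 0,"ty": 0,"tz": 0,"ax": 0,"ay": 0,"az": 0,"claw": 1},
    {"tx": 0,"ty": 0,"tz": 0,"ax": 0,"ay": 0,"az": 0,"claw": 1},
  ],
)

```text
time_s: 6.05
tcp_pos: [0.4718, -0.3141, 0.0511]
eef_rot: [-180.0, -0.0, -179.9]
contact_force: [0.4, -0.4, -0.3]
gripper_width: 0.0821
```

step_arm(
  increments=[
    {"tx": 0,"ty": 0,"tz": 15,"ax": 0,"ay": 0,"az": 0,"claw": 1},
    {"tx": 0,"ty": 0,"tz": 35,"ax": 0,"ay": 0,"az": 0,"claw": 1},
    {"tx": 0,"ty": 0,"tz": 40,"ax": 0,"ay": 0,"az": 0,"claw": 1},
    {"tx": -1,"ty": 22,"tz": 10,"ax": 0,"ay": 0,"az": 0,"claw": 1},
    {"tx": -4,"ty": 40,"tz": 0,"ax": 0,"ay": 0,"az": 0,"claw": 1},
    {"tx": -4,"ty": 40,"tz": 0,"ax": 0,"ay": 0,"az": 0,"claw": 1},
    {"tx": -4,"ty": 40,"tz": 0,"ax": 0,"ay": 0,"az": 0,"claw": 1},
    {"tx": -4,"ty": 40,"tz": 0,"ax": 0,"ay": 0,"az": 0,"claw": 1},
    {"tx": -4,"ty": 30,"tz": 0,"ax": 0,"ay": 0,"az": 0,"claw": 1},
    {"tx": 0,"ty": 10,"tz": 0,"ax": 0,"ay": 0,"az": 0,"claw": 1},
    {"tx": 0,"ty": 0,"tz": 0,"ax": 0,"ay": 0,"az": 0,"claw": 1},
  ],
)

```text
time_s: 7.15
tcp_pos: [0.451, -0.0911, 0.1513]
eef_rot: [180.0, 0.0, -179.7]
contact_force: [0.2, -0.4, -0.7]
gripper_width: 0.0876
```

step_arm(
  increments=[
    {"tx": 0,"ty": 0,"tz": -35,"ax": 0,"ay": 0,"az": 0,"claw": 1},
    {"tx": 0,"ty": 0,"tz": -35,"ax": 0,"ay": 0,"az": 0,"claw": 1},
    {"tx": 0,"ty": 0,"tz": -21,"ax": 0,"ay": 0,"az": 0,"claw": 1},
    {"tx": 0,"ty": 0,"tz": -10,"ax": 0,"ay": 0,"az": 0,"claw": 1},
    {"tx": 0,"ty": 0,"tz": 0,"ax": 0,"ay": 0,"az": 0,"claw": 1},
    {"tx": 0,"ty": 0,"tz": 0,"ax": 0,"ay": 0,"az": 0,"claw": -1},
    {"tx": 0,"ty": 0,"tz": 0,"ax": 0,"ay": 0,"az": 0,"claw": -1},
    {"tx": 0,"ty": 0,"tz": 0,"ax": 0,"ay": 0,"az": 0,"claw": -1},
    {"tx": 0,"ty": 0,"tz": 0,"ax": 0,"ay": 0,"az": 0,"claw": -1},
    {"tx": 0,"ty": 0,"tz": 0,"ax": 0,"ay": 0,"az": 0,"claw": -1},
    {"tx": 0,"ty": 0,"tz": 0,"ax": 0,"ay": 0,"az": 0,"claw": -1},
    {"tx": 0,"ty": 0,"tz": 0,"ax": 0,"ay": 0,"az": 0,"claw": -1},
  ],
)

```text
time_s: 8.35
tcp_pos: [0.451, -0.0921, 0.0504]
eef_rot: [180.0, 0.0, -179.9]
contact_force: [-1.0, 0.4, 5.3]
gripper_width: 0.0471
```

step_arm(
  increments=[
    {"tx": 0,"ty": 0,"tz": 10,"ax": 0,"ay": 0,"az": 0,"claw": -1},
    {"tx": 0,"ty": 0,"tz": 25,"ax": 0,"ay": 0,"az": 0,"claw": -1},
    {"tx": 0,"ty": 0,"tz": 35,"ax": 0,"ay": 0,"az": 0,"claw": -1},
    {"tx": 0,"ty": 0,"tz": 40,"ax": 0,"ay": 0,"az": 0,"claw": -1},
    {"tx": 0,"ty": 10,"tz": 0,"ax": 0,"ay": 0,"az": 0,"claw": -1},
    {"tx": 2,"ty": 24,"tz": 0,"ax": 0,"ay": 0,"az": 0,"claw": -1},
    {"tx": 5,"ty": 35,"tz": 0,"ax": 0,"ay": 0,"az": 0,"claw": -1},
    {"tx": 7,"ty": 40,"tz": 0,"ax": 0,"ay": 0,"az": 0,"claw": -1},
    {"tx": 7,"ty": 40,"tz": 0,"ax": 0,"ay": 0,"az": 0,"claw": -1},
    {"tx": 7,"ty": 40,"tz": 0,"ax": 0,"ay": 0,"az": 0,"claw": -1},
    {"tx": 7,"ty": 40,"tz": 0,"ax": 0,"ay": 0,"az": 0,"claw": -1},
  ],
)

```text
time_s: 9.45
tcp_pos: [0.4854, 0.1385, 0.1601]
eef_rot: [180.0, -0.0, -179.9]
contact_force: [0.9, -0.6, -1.4]
gripper_width: 0.0474
```

step_arm(
  increments=[
    {"tx": 7,"ty": 40,"tz": 0,"ax": 0,"ay": 0,"az": 0,"claw": -1},
    {"tx": 7,"ty": 40,"tz": 0,"ax": 0,"ay": 0,"az": 0,"claw": -1},
    {"tx": 7,"ty": 40,"tz": 0,"ax": 0,"ay": 0,"az": 0,"claw": -1},
    {"tx": 6,"ty": 35,"tz": 0,"ax": 0,"ay": 0,"az": 0,"claw": -1},
    {"tx": 5,"ty": 30,"tz": 0,"ax": 0,"ay": 0,"az": 0,"claw": -1},
    {"tx": 0,"ty": 15,"tz": 0,"ax": 0,"ay": 0,"az": 0,"claw": -1},
    {"tx": 0,"ty": 0,"tz": 0,"ax": 0,"ay": 0,"az": 0,"claw": -1},
  ],
)

```text
time_s: 10.15
tcp_pos: [0.5173, 0.3384, 0.1592]
eef_rot: [-180.0, -0.0, -179.8]
contact_force: [0.2, -0.4, -1.1]
gripper_width: 0.0473
```

Blue bottle at its tray; lowering it as before.

step_arm(
  increments=[
    {"tx": 0,"ty": 0,"tz": -15,"ax": 0,"ay": 0,"az": 0,"claw": -1},
    {"tx": 0,"ty": 0,"tz": -35,"ax": 0,"ay": 0,"az": 0,"claw": -1},
    {"tx": 0,"ty": 0,"tz": -30,"ax": 0,"ay": 0,"az": 0,"claw": -1},
    {"tx": 0,"ty": 0,"tz": -15,"ax": 0,"ay": 0,"az": 0,"claw": -1},
    {"tx": 0,"ty": 0,"tz": -7,"ax": 0,"ay": 0,"az": 0,"claw": -1},
    {"tx": 0,"ty": 0,"tz": -3,"ax": 0,"ay": 0,"az": 0,"claw": -1},
    {"tx": 0,"ty": 0,"tz": -1.5,"ax": 0,"ay": 0,"az": 0,"claw": -1},
    {"tx": 0,"ty": 0,"tz": -1,"ax": 0,"ay": 0,"az": 0,"claw": -1},
    {"tx": 0,"ty": 0,"tz": -1,"ax": 0,"ay": 0,"az": 0,"claw": -1},
    {"tx": 0,"ty": 0,"tz": 0,"ax": 0,"ay": 0,"az": 0,"claw": -1},
  ],
)

```text
time_s: 11.15
tcp_pos: [0.5182, 0.3372, 0.0525]
eef_rot: [179.9, 0.1, -179.9]
contact_force: [0.3, 0.8, 1.9]
gripper_width: 0.0473
```

step_arm(
  increments=[
    {"tx": 0,"ty": 0,"tz": 0,"ax": 0,"ay": 0,"az": 0,"claw": 0.3},
    {"tx": 0,"ty": 0,"tz": 0,"ax": 0,"ay": 0,"az": 0,"claw": 1},
    {"tx": 0,"ty": 0,"tz": 0,"ax": 0,"ay": 0,"az": 0,"claw": 1},
    {"tx": 0,"ty": 0,"tz": 0,"ax": 0,"ay": 0,"az": 0,"claw": 1},
    {"tx": 0,"ty": 0,"tz": 0,"ax": 0,"ay": 0,"az": 0,"claw": 1},
    {"tx": 0,"ty": 0,"tz": 0,"ax": 0,"ay": 0,"az": 0,"claw": 1},
  ],
)

```text
time_s: 11.75
tcp_pos: [0.5179, 0.3369, 0.0515]
eef_rot: [-180.0, -0.0, -179.9]
contact_force: [-0.1, 0.0, 0.2]
gripper_width: 0.0862
```

step_arm(
  increments=[
    {"tx": 0,"ty": 0,"tz": 15,"ax": 0,"ay": 0,"az": 0,"claw": 1},
    {"tx": 0,"ty": 0,"tz": 35,"ax": 0,"ay": 0,"az": 0,"claw": 1},
    {"tx": 0,"ty": 0,"tz": 40,"ax": 0,"ay": 0,"az": 0,"claw": 1},
    {"tx": -5,"ty": -20,"tz": 10,"ax": 0,"ay": 0,"az": 0,"claw": 1},
    {"tx": -11,"ty": -40,"tz": 0,"ax": 0,"ay": 0,"az": 0,"claw": 0.4},
    {"tx": -11,"ty": -40,"tz": 0,"ax": 0,"ay": 0,"az": 0,"claw": 0.4},
    {"tx": -11,"ty": -40,"tz": 0,"ax": 0,"ay": 0,"az": 0,"claw": 0.4},
    {"tx": -11,"ty": -40,"tz": 0,"ax": 0,"ay": 0,"az": 0,"claw": 0.4},
    {"tx": -11,"ty": -35,"tz": 0,"ax": 0,"ay": 0,"az": 0,"claw": 0.4},
    {"tx": -6,"ty": -20,"tz": 0,"ax": 0,"ay": 0,"az": 0,"claw": 0.4},
    {"tx": 0,"ty": 0,"tz": -20,"ax": 0,"ay": 0,"az": 0,"claw": 0.4},
    {"tx": 0,"ty": 0,"tz": 0,"ax": 0,"ay": 0,"az": 0,"claw": 0.4},
  ],
)

```text
time_s: 12.95
tcp_pos: [0.4509, 0.1009, 0.1303]
eef_rot: [-179.9, -0.1, -180.0]
contact_force: [0.1, -0.6, -0.6]
gripper_width: 0.061
```

step_arm(
  increments=[
    {"tx": 0,"ty": 0,"tz": -30,"ax": 0,"ay": 0,"az": 0,"claw": 0.4},
    {"tx": 0,"ty": 0,"tz": -30,"ax": 0,"ay": 0,"az": 0,"claw": 0.4},
    {"tx": 0,"ty": 0,"tz": -20,"ax": 0,"ay": 0,"az": 0,"claw": 0.4},
    {"tx": 0,"ty": 0,"tz": -9,"ax": 0,"ay": 0,"az": 0,"claw": 0.4},
    {"tx": 0,"ty": 0,"tz": 0,"ax": 0,"ay": 0,"az": 0,"claw": 0.4},
    {"tx": 0,"ty": 0,"tz": 0,"ax": 0,"ay": 0,"az": 0,"claw": -1},
    {"tx": 0,"ty": 0,"tz": 0,"ax": 0,"ay": 0,"az": 0,"claw": -1},
    {"tx": 0,"ty": 0,"tz": 0,"ax": 0,"ay": 0,"az": 0,"claw": -1},
    {"tx": 0,"ty": 0,"tz": 0,"ax": 0,"ay": 0,"az": 0,"claw": -1},
    {"tx": 0,"ty": 0,"tz": 0,"ax": 0,"ay": 0,"az": 0,"claw": -1},
    {"tx": 0,"ty": 0,"tz": 0,"ax": 0,"ay": 0,"az": 0,"claw": -1},
    {"tx": 0,"ty": 0,"tz": 0,"ax": 0,"ay": 0,"az": 0,"claw": -1},
  ],
  newtons=15,
)

```text
time_s: 14.15
tcp_pos: [0.4521, 0.102, 0.0429]
eef_rot: [180.0, 0.0, -179.9]
contact_force: [-1.4, -0.3, 6.2]
gripper_width: 0.0274
```

step_arm(
  increments=[
    {"tx": 0,"ty": 0,"tz": 0,"ax": 0,"ay": 0,"az": 0,"claw": 0},
    {"tx": 0,"ty": 0,"tz": 0,"ax": 0,"ay": 0,"az": 0,"claw": 0},
    {"tx": 0,"ty": 0,"tz": 3,"ax": 0,"ay": 0,"az": 0,"claw": 0},
    {"tx": 0,"ty": 0,"tz": 0,"ax": 0,"ay": 0,"az": 0,"claw": -1},
    {"tx": 0,"ty": 0,"tz": 0,"ax": 0,"ay": 0,"az": 0,"claw": -1},
    {"tx": 0,"ty": 0,"tz": 0,"ax": 0,"ay": 0,"az": 0,"claw": -1},
    {"tx": 0,"ty": 0,"tz": 0,"ax": 0,"ay": 0,"az": 0,"claw": -1},
    {"tx": 0,"ty": 0,"tz": 0,"ax": 0,"ay": 0,"az": 0,"claw": -1},
    {"tx": 0,"ty": 0,"tz": 0,"ax": 0,"ay": 0,"az": 0,"claw": -1},
  ],
)

```text
time_s: 15.05
tcp_pos: [0.4518, 0.1019, 0.0455]
eef_rot: [-180.0, -0.0, -179.9]
contact_force: [0.8, -0.6, 1.0]
gripper_width: 0.0275
```

step_arm(
  increments=[
    {"tx": 0,"ty": 0,"tz": 10,"ax": 0,"ay": 0,"az": 0,"claw": -1},
    {"tx": 0,"ty": 0,"tz": 25,"ax": 0,"ay": 0,"az": 0,"claw": -1},
    {"tx": 0,"ty": 0,"tz": 35,"ax": 0,"ay": 0,"az": 0,"claw": -1},
    {"tx": 0,"ty": 0,"tz": 40,"ax": 0,"ay": 0,"az": 0,"claw": -1},
    {"tx": 10,"ty": 15,"tz": 0,"ax": 0,"ay": 0,"az": 0,"claw": -1},
    {"tx": 20,"ty": 35,"tz": 0,"ax": 0,"ay": 0,"az": 0,"claw": -1},
    {"tx": 22,"ty": 40,"tz": 0,"ax": 0,"ay": 0,"az": 0,"claw": -1},
    {"tx": 22,"ty": 40,"tz": 0,"ax": 0,"ay": 0,"az": 0,"claw": -1},
    {"tx": 22,"ty": 40,"tz": 0,"ax": 0,"ay": 0,"az": 0,"claw": -1},
    {"tx": 22,"ty": 35,"tz": 0,"ax": 0,"ay": 0,"az": 0,"claw": -1},
    {"tx": 15,"ty": 25,"tz": 0,"ax": 0,"ay": 0,"az": 0,"claw": -1},
    {"tx": 6,"ty": 5,"tz": 0,"ax": 0,"ay": 0,"az": 0,"claw": -1},
  ],
)

```text
time_s: 16.25
tcp_pos: [0.5918, 0.3394, 0.155]
eef_rot: [-180.0, -0.0, -179.8]
contact_force: [-0.1, -0.9, -0.6]
gripper_width: 0.0273
```

step_arm(
  increments=[
    {"tx": 0,"ty": 0,"tz": 0,"ax": 0,"ay": 0,"az": 0,"claw": -1},
    {"tx": 0,"ty": 0,"tz": -15,"ax": 0,"ay": 0,"az": 0,"claw": -1},
    {"tx": 0,"ty": 0,"tz": -35,"ax": 0,"ay": 0,"az": 0,"claw": -1},
    {"tx": 0,"ty": 0,"tz": -30,"ax": 0,"ay": 0,"az": 0,"claw": -1},
    {"tx": 0,"ty": 0,"tz": -15,"ax": 0,"ay": 0,"az": 0,"claw": -1},
    {"tx": 0,"ty": 0,"tz": -7,"ax": 0,"ay": 0,"az": 0,"claw": -1},
    {"tx": 0,"ty": 0,"tz": -3,"ax": 0,"ay": 0,"az": 0,"claw": -1},
    {"tx": 0,"ty": 0,"tz": -2,"ax": 0,"ay": 0,"az": 0,"claw": -1},
    {"tx": 0,"ty": 0,"tz": 0,"ax": 0,"ay": 0,"az": 0,"claw": -1},
  ],
)

```text
time_s: 17.15
tcp_pos: [0.5913, 0.3372, 0.0496]
eef_rot: [179.9, 0.1, -179.9]
contact_force: [0.5, -0.6, -1.6]
gripper_width: 0.0274
```

step_arm(
  increments=[
    {"tx": 0,"ty": 0,"tz": -1,"ax": 0,"ay": 0,"az": 0,"claw": -1},
    {"tx": 0,"ty": 0,"tz": -0.5,"ax": 0,"ay": 0,"az": 0,"claw": -1},
    {"tx": 0,"ty": 0,"tz": 0,"ax": 0,"ay": 0,"az": 0,"claw": -1},
    {"tx": 0,"ty": 0,"tz": 0,"ax": 0,"ay": 0,"az": 0,"claw": 0.2},
    {"tx": 0,"ty": 0,"tz": 0,"ax": 0,"ay": 0,"az": 0,"claw": 0.4},
    {"tx": 0,"ty": 0,"tz": 0,"ax": 0,"ay": 0,"az": 0,"claw": 0.4},
    {"tx": 0,"ty": 0,"tz": 0,"ax": 0,"ay": 0,"az": 0,"claw": 0.4},
    {"tx": 0,"ty": 0,"tz": 0,"ax": 0,"ay": 0,"az": 0,"claw": 0.4},
  ],
)

```text
time_s: 17.95
tcp_pos: [0.5908, 0.3368, 0.047]
eef_rot: [-180.0, -0.0, -179.9]
contact_force: [-0.2, -1.6, -0.0]
gripper_width: 0.0592
```

step_arm(
  increments=[
    {"tx": 0,"ty": 0,"tz": 15,"ax": 0,"ay": 0,"az": 0,"claw": 0.4},
    {"tx": 0,"ty": 0,"tz": 40,"ax": 0,"ay": 0,"az": 0,"claw": 0.4},
    {"tx": 0,"ty": 0,"tz": 40,"ax": 0,"ay": 0,"az": 0,"claw": 0.4},
    {"tx": -15,"ty": -30,"tz": 10,"ax": 0,"ay": 0,"az": 0,"claw": 0.4},
    {"tx": -18,"ty": -40,"tz": 0,"ax": 0,"ay": 0,"az": 0,"claw": 0.4},
    {"tx": -18,"ty": -40,"tz": 0,"ax": 0,"ay": 0,"az": 0,"claw": 0.4},
    {"tx": -18,"ty": -45,"tz": 0,"ax": 0,"ay": 0,"az": 0,"claw": 0.4},
    {"tx": -18,"ty": -45,"tz": 0,"ax": 0,"ay": 0,"az": 0,"claw": 0.4},
    {"tx": -18,"ty": -45,"tz": 0,"ax": 0,"ay": 0,"az": 0,"claw": 0.4},
    {"tx": -18,"ty": -45,"tz": 0,"ax": 0,"ay": 0,"az": 0,"claw": 0.4},
    {"tx": -17,"ty": -45,"tz": 0,"ax": 0,"ay": 0,"az": 0,"claw": 0.4},
  ],
)

```text
time_s: 19.05
tcp_pos: [0.4501, 0.0004, 0.1534]
eef_rot: [180.0, 0.1, -179.8]
contact_force: [1.4, -0.3, 0.5]
gripper_width: 0.0613
```

Run:
```python
from h import *
print(r.get_state()["tcp_pos"])
cv2.imwrite("pics/s2.png",optics.capture("side")["image"])
```

```text
[4.50051085e-01 3.80883233e-04 1.53374463e-01]
```

View pics/s2.png

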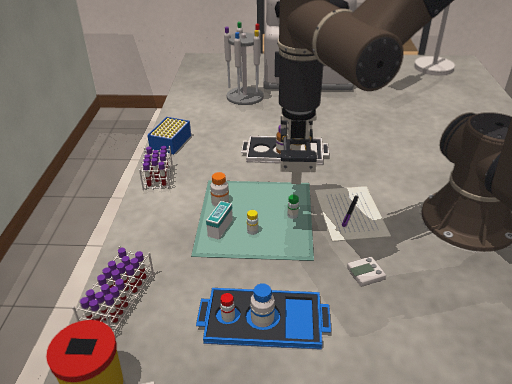

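Both blue-tray pieces stand upright (red vial at (227,305), blue bottle at (263,302)). The green vial is next.

step_arm(
  increments=[
    {"tx": 0,"ty": 0,"tz": -30,"ax": 0,"ay": 0,"az": 0,"claw": 0.4},
    {"tx": 0,"ty": 0,"tz": -40,"ax": 0,"ay": 0,"az": 0,"claw": 0.4},
    {"tx": 0,"ty": 0,"tz": -26,"ax": 0,"ay": 0,"az": 0,"claw": 0.4},
    {"tx": 0,"ty": 0,"tz": -10.5,"ax": 0,"ay": 0,"az": 0,"claw": 0.4},
    {"tx": 0,"ty": 0,"tz": 0,"ax": 0,"ay": 0,"az": 0,"claw": 0.4},
    {"tx": 0,"ty": 0,"tz": 0,"ax": 0,"ay": 0,"az": 0,"claw": -1},
    {"tx": 0,"ty": 0,"tz": 0,"ax": 0,"ay": 0,"az": 0,"claw": -1},
    {"tx": 0,"ty": 0,"tz": 0,"ax": 0,"ay": 0,"az": 0,"claw": -1},
    {"tx": 0,"ty": 0,"tz": 0,"ax": 0,"ay": 0,"az": 0,"claw": -1},
    {"tx": 0,"ty": 0,"tz": 0,"ax": 0,"ay": 0,"az": 0,"claw": -1},
    {"tx": 0,"ty": 0,"tz": 0,"ax": 0,"ay": 0,"az": 0,"claw": -1},
    {"tx": 0,"ty": 0,"tz": 0,"ax": 0,"ay": 0,"az": 0,"claw": -1},
  ],
)

```text
time_s: 20.3
tcp_pos: [0.4512, 0.002, 0.0459]
eef_rot: [180.0, 0.0, -179.9]
contact_force: [0.1, -0.7, 5.6]
gripper_width: 0.0274
```

step_arm(
  increments=[
    {"tx": 0,"ty": 0,"tz": 10,"ax": 0,"ay": 0,"az": 0,"claw": -1},
    {"tx": 0,"ty": 0,"tz": 25,"ax": 0,"ay": 0,"az": 0,"claw": -1},
    {"tx": 0,"ty": 0,"tz": 35,"ax": 0,"ay": 0,"az": 0,"claw": -1},
    {"tx": 0,"ty": 0,"tz": 40,"ax": 0,"ay": 0,"az": 0,"claw": -1},
    {"tx": 4,"ty": -15,"tz": 0,"ax": 0,"ay": 0,"az": 0,"claw": -1},
    {"tx": 10,"ty": -35,"tz": 0,"ax": 0,"ay": 0,"az": 0,"claw": -1},
    {"tx": 13,"ty": -45,"tz": 0,"ax": 0,"ay": 0,"az": 0,"claw": -1},
    {"tx": 13,"ty": -45,"tz": 0,"ax": 0,"ay": 0,"az": 0,"claw": -1},
    {"tx": 13,"ty": -45,"tz": 0,"ax": 0,"ay": 0,"az": 0,"claw": -1},
    {"tx": 13,"ty": -45,"tz": 0,"ax": 0,"ay": 0,"az": 0,"claw": -1},
    {"tx": 13,"ty": -45,"tz": 0,"ax": 0,"ay": 0,"az": 0,"claw": -1},
    {"tx": 10,"ty": -30,"tz": 0,"ax": 0,"ay": 0,"az": 0,"claw": -1},
  ],
)

```text
time_s: 21.5
tcp_pos: [0.5398, -0.306, 0.1557]
eef_rot: [-180.0, -0.0, -180.0]
contact_force: [0.4, 0.9, -0.5]
gripper_width: 0.0276
```

step_arm(
  increments=[
    {"tx": 4,"ty": -13.5,"tz": 0,"ax": 0,"ay": 0,"az": 0,"claw": -1},
    {"tx": 0,"ty": 0,"tz": -15,"ax": 0,"ay": 0,"az": 0,"claw": -1},
    {"tx": 0,"ty": 0,"tz": -35,"ax": 0,"ay": 0,"az": 0,"claw": -1},
    {"tx": 0,"ty": 0,"tz": -30,"ax": 0,"ay": 0,"az": 0,"claw": -1},
    {"tx": 0,"ty": 0,"tz": -15,"ax": 0,"ay": 0,"az": 0,"claw": -1},
    {"tx": 0,"ty": 0,"tz": -7,"ax": 0,"ay": 0,"az": 0,"claw": -1},
    {"tx": 0,"ty": 0,"tz": -3,"ax": 0,"ay": 0,"az": 0,"claw": -1},
    {"tx": 0,"ty": 0,"tz": -2,"ax": 0,"ay": 0,"az": 0,"claw": -1},
    {"tx": 0,"ty": 0,"tz": -1,"ax": 0,"ay": 0,"az": 0,"claw": -1},
    {"tx": 0,"ty": 0,"tz": -0.5,"ax": 0,"ay": 0,"az": 0,"claw": -1},
    {"tx": 0,"ty": 0,"tz": 0,"ax": 0,"ay": 0,"az": 0,"claw": -1},
  ],
)

```text
time_s: 22.6
tcp_pos: [0.5444, -0.3168, 0.0481]
eef_rot: [-180.0, 0.1, -179.9]
contact_force: [-0.8, 1.5, 3.5]
gripper_width: 0.0277
```

step_arm(
  increments=[
    {"tx": 0,"ty": 0,"tz": 0,"ax": 0,"ay": 0,"az": 0,"claw": 0.2},
    {"tx": 0,"ty": 0,"tz": 0,"ax": 0,"ay": 0,"az": 0,"claw": 0.4},
    {"tx": 0,"ty": 0,"tz": 0,"ax": 0,"ay": 0,"az": 0,"claw": 0.4},
    {"tx": 0,"ty": 0,"tz": 0,"ax": 0,"ay": 0,"az": 0,"claw": 0.4},
    {"tx": 0,"ty": 0,"tz": 0,"ax": 0,"ay": 0,"az": 0,"claw": 0.4},
  ],
)

```text
time_s: 23.1
tcp_pos: [0.5438, -0.3167, 0.047]
eef_rot: [180.0, -0.0, -179.9]
contact_force: [-0.7, 0.6, 0.1]
gripper_width: 0.0592
```

step_arm(
  increments=[
    {"tx": 0,"ty": 0,"tz": 15,"ax": 0,"ay": 0,"az": 0,"claw": 0.4},
    {"tx": 0,"ty": 0,"tz": 40,"ax": 0,"ay": 0,"az": 0,"claw": 0.4},
    {"tx": 0,"ty": 0,"tz": 45,"ax": 0,"ay": 0,"az": 0,"claw": 0.4},
    {"tx": 9,"ty": 38,"tz": 5,"ax": 0,"ay": 0,"az": 7,"claw": 0.4},
    {"tx": 10,"ty": 42,"tz": 0,"ax": 0,"ay": 0,"az": 8,"claw": 0.4},
    {"tx": 10,"ty": 42,"tz": 0,"ax": 0,"ay": 0,"az": 8,"claw": 0.4},
    {"tx": 10,"ty": 42,"tz": 0,"ax": 0,"ay": 0,"az": 8,"claw": 0.4},
    {"tx": 10,"ty": 42,"tz": 0,"ax": 0,"ay": 0,"az": 8,"claw": 0.4},
    {"tx": 10,"ty": 42,"tz": 0,"ax": 0,"ay": 0,"az": 8,"claw": 0.4},
    {"tx": 10,"ty": 42,"tz": 0,"ax": 0,"ay": 0,"az": 8,"claw": 0.4},
    {"tx": 10,"ty": 42,"tz": 0,"ax": 0,"ay": 0,"az": 8,"claw": 0.4},
    {"tx": 10,"ty": 42,"tz": 0,"ax": 0,"ay": 0,"az": 8,"claw": 0.4},
  ],
)

```text
time_s: 24.3
tcp_pos: [0.6329, 0.0592, 0.1521]
eef_rot: [-180.0, 0.0, -108.5]
contact_force: [1.4, -0.5, 0.5]
gripper_width: 0.0612
```

step_arm(
  increments=[
    {"tx": 2,"ty": 0,"tz": -20,"ax": 0,"ay": 0,"az": 0,"claw": 0.4},
    {"tx": 0,"ty": 0,"tz": 0,"ax": 0,"ay": 0,"az": 0,"claw": 0.4},
    {"tx": 0,"ty": 0,"tz": 0,"ax": 0,"ay": 0,"az": 0,"claw": 0.4},
  ],
  newtons=25,
)

```text
time_s: 24.6
tcp_pos: [0.6343, 0.0569, 0.1317]
eef_rot: [179.9, -0.1, -108.9]
contact_force: [-0.6, -0.6, 0.2]
gripper_width: 0.061
```

Run:
```python
from h import *
print(r.get_state())
c=optics.capture("side")["image"]
cv2.imwrite("pics/s3.png",cv2.resize(c[90:290,140:360],None,fx=3,fy=3))
```

```text
{'time_s': 24.6, 'joints': array([ 2.26601942e+01,  2.22197772e+01, -1.26432683e+01,  7.88736659e-03,
       -5.52402163e+01, -4.15797552e+01]), 'qd': array([-0.85490274, -1.09632959,  0.7152421 ,  0.45672626,  0.0664129 ,
        0.02364134]), 'joint_torque': array([ 8.09763372e-01, -5.53669345e+01,  2.50606978e+01,  5.89727730e+00,
        4.22351633e-02,  1.26335808e-02]), 'tcp_pos': array([0.63429511, 0.05692542, 0.13170496]), 'eef_rot': array([ 1.79927052e+02, -7.33721664e-02, -1.08915012e+02]), 'contact_force': array([-0.64757026, -0.60801702,  0.23830461]), 'moment': array([0.01792583, 0.02814158, 0.00759715]), 'gripper_width': 0.061011759322329134}
```

View pics/s3.png

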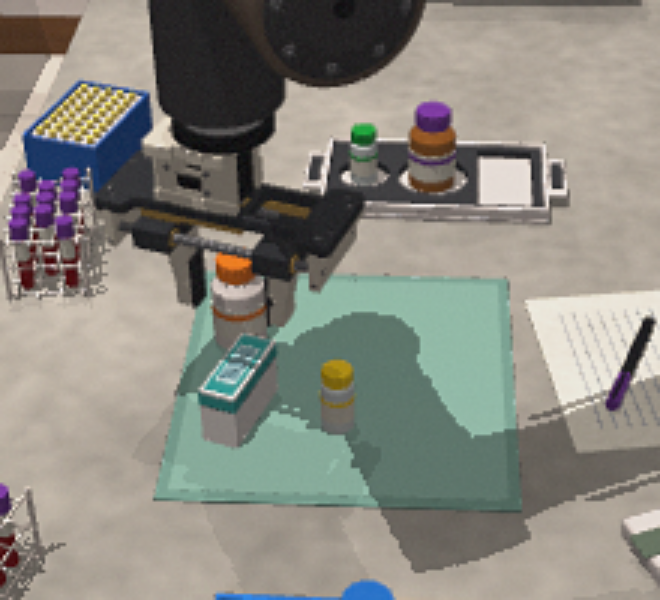

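White tray pieces upright; green vial at (363,155) and purple bottle at (432,148) in the crop. The gripper is aligned over the slide box.

step_arm(
  increments=[
    {"tx": 0,"ty": 0,"tz": -30,"ax": 0,"ay": 0,"az": 0,"claw": 0.4},
    {"tx": 0,"ty": 0,"tz": -30,"ax": 0,"ay": 0,"az": 0,"claw": 0.4},
    {"tx": 0,"ty": 0,"tz": -18,"ax": 0,"ay": 0,"az": 0,"claw": 0.4},
    {"tx": 0,"ty": 0,"tz": -9,"ax": 0,"ay": 0,"az": 0,"claw": 0.4},
    {"tx": 0,"ty": 0,"tz": 0,"ax": 0,"ay": 0,"az": 0,"claw": 0.4},
    {"tx": 0,"ty": 0,"tz": 0,"ax": 0,"ay": 0,"az": 0,"claw": -1},
    {"tx": 0,"ty": 0,"tz": 0,"ax": 0,"ay": 0,"az": 0,"claw": -1},
    {"tx": 0,"ty": 0,"tz": 0,"ax": 0,"ay": 0,"az": 0,"claw": -1},
    {"tx": 0,"ty": 0,"tz": 0,"ax": 0,"ay": 0,"az": 0,"claw": -1},
    {"tx": 0,"ty": 0,"tz": 0,"ax": 0,"ay": 0,"az": 0,"claw": -1},
    {"tx": 0,"ty": 0,"tz": 0,"ax": 0,"ay": 0,"az": 0,"claw": -1},
    {"tx": 0,"ty": 0,"tz": 0,"ax": 0,"ay": 0,"az": 0,"claw": -1},
  ],
)

```text
time_s: 25.85
tcp_pos: [0.6352, 0.0575, 0.0458]
eef_rot: [-180.0, 0.0, -108.9]
contact_force: [-0.8, 0.2, 4.8]
gripper_width: 0.0314
```

step_arm(
  increments=[
    {"tx": 0,"ty": 0,"tz": 10,"ax": 0,"ay": 0,"az": 0,"claw": -1},
    {"tx": 0,"ty": 0,"tz": 25,"ax": 0,"ay": 0,"az": 0,"claw": -1},
    {"tx": 0,"ty": 0,"tz": 35,"ax": 0,"ay": 0,"az": 0,"claw": -1},
    {"tx": 0,"ty": 0,"tz": 35,"ax": 0,"ay": 0,"az": 0,"claw": -1},
    {"tx": 0,"ty": 0,"tz": 10,"ax": 0,"ay": 0,"az": 0,"claw": -1},
    {"tx": -10,"ty": -15,"tz": 0,"ax": 0,"ay": 0,"az": 1,"claw": -1},
    {"tx": -18,"ty": -27,"tz": 0,"ax": 0,"ay": 0,"az": 2,"claw": -1},
    {"tx": -22,"ty": -34,"tz": 0,"ax": 0,"ay": 0,"az": 2,"claw": -1},
    {"tx": -22,"ty": -34,"tz": 0,"ax": 0,"ay": 0,"az": 2,"claw": -1},
    {"tx": -22,"ty": -34,"tz": 0,"ax": 0,"ay": 0,"az": 2,"claw": -1},
    {"tx": -22,"ty": -34,"tz": 0,"ax": 0,"ay": 0,"az": 2,"claw": -1},
    {"tx": -22,"ty": -34,"tz": 0,"ax": 0,"ay": 0,"az": 2,"claw": -1},
  ],
)

```text
time_s: 27.05
tcp_pos: [0.4953, -0.1557, 0.16]
eef_rot: [180.0, 0.0, -95.8]
contact_force: [0.7, -0.7, -0.3]
gripper_width: 0.0321
```

step_arm(
  increments=[
    {"tx": -22,"ty": -34,"tz": 0,"ax": 0,"ay": 0,"az": 2,"claw": -1},
    {"tx": -22,"ty": -34,"tz": 0,"ax": 0,"ay": 0,"az": 2,"claw": -1},
    {"tx": -22,"ty": -34,"tz": 0,"ax": 0,"ay": 0,"az": 0,"claw": -1},
    {"tx": -22,"ty": -31,"tz": 0,"ax": 0,"ay": 0,"az": 0,"claw": -1},
    {"tx": -15,"ty": -23.5,"tz": 0,"ax": 0,"ay": 0,"az": 0,"claw": -1},
    {"tx": 0,"ty": 0,"tz": 0,"ax": 0,"ay": 0,"az": 0,"claw": -1},
    {"tx": 0,"ty": 0,"tz": 0,"ax": 0,"ay": 0,"az": 0,"claw": -1},
  ],
)

```text
time_s: 27.75
tcp_pos: [0.3932, -0.3115, 0.1599]
eef_rot: [180.0, 0.0, -92.0]
contact_force: [0.4, 1.3, -0.6]
gripper_width: 0.0317
```

Run:
```python
from h import *
s=r.get_state();print(s["tcp_pos"],s["eef_rot"],s["gripper_width"],s["contact_force"])
c=optics.capture("side")["image"]
cv2.imwrite("pics/s4.png",cv2.resize(c[50:250,170:390],None,fx=3,fy=3))
```

```text
[ 0.39317621 -0.31147844  0.15993265] [ 1.79981601e+02  1.87148471e-02 -9.19991703e+01] 0.031718138875353574 [ 0.41327884  1.29144392 -0.63473405]
```

View pics/s4.png

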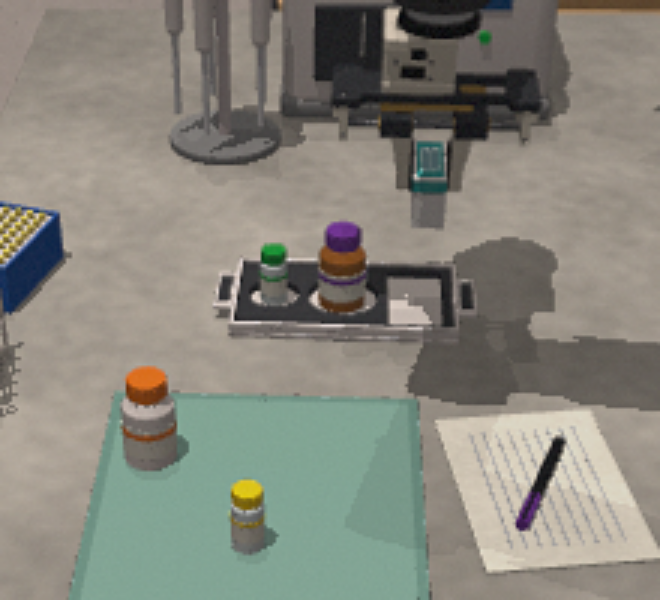

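The box hangs level over the oblong cut-out. The gripper ends at crop (345,130) will pass above the purple cap, so I check their height from depth before lowering.

Run:
```python
from h import *
c=optics.capture("side"); d=c["depth"]
v,u=np.mgrid[60:135,270:370]; Z=d[60:135,270:370]
X=np.stack([(u-c["cx"])/c["fx"]*Z,(v-c["cy"])/c["fy"]*Z,Z],-1).reshape(-1,3); X=X[X[:,2]>0]
W=(X-c["t"])@np.array(c["R"]); W=(W-r.get_state()["tcp_pos"])*1000
W=W[(abs(W[:,0])<125)&(abs(W[:,1])<80)&(W[:,2]>-80)]
for a in range(-120,120,10):
    s=W[(W[:,0]>=a)&(W[:,0]<a+10)]
    if len(s): print(a,len(s),"minz",np.sort(s[:,2])[:3].round(0),"y range",s[:,1].min().round(),s[:,1].max().round())
```

```text
-100 43 minz [72. 73. 76.] y range -34.0 44.0
-90 98 minz [50. 51. 51.] y range -33.0 46.0
-80 62 minz [59. 60. 61.] y range -34.0 42.0
-70 48 minz [58. 58. 60.] y range -23.0 40.0
-60 41 minz [59. 61. 61.] y range -22.0 40.0
-50 80 minz [51. 52. 52.] y range -32.0 44.0
-40 116 minz [-10.  -8.  -3.] y range -24.0 47.0
-30 146 minz [-17. -16. -16.] y range -30.0 42.0
-20 180 minz [-40. -38. -33.] y range -39.0 46.0
-10 213 minz [-41. -40. -39.] y range -35.0 46.0
0 206 minz [-41. -40. -38.] y range -39.0 45.0
10 201 minz [-39. -39. -38.] y range -35.0 44.0
20 186 minz [-15. -15. -12.] y range -3.0 43.0
30 149 minz [15. 18. 19.] y range 5.0 44.0
40 126 minz [53. 54. 54.] y range -22.0 45.0
50 43 minz [61. 61. 65.] y range -24.0 36.0
60 67 minz [-79. -75. -75.] y range -35.0 34.0
70 92 minz [-79. -78. -77.] y range -39.0 40.0
80 117 minz [-80. -79. -77.] y range -36.0 40.0
90 35 minz [-80. -76. -75.] y range -30.0 39.0
```

The body's lowest points are about 50 mm above the TCP, and the cap top will be 43.5 mm above it, so it clears. I lower slowly at the end.

step_arm(
  increments=[
    {"tx": 0,"ty": 0,"tz": -15,"ax": 0,"ay": 0,"az": 0,"claw": -1},
    {"tx": 0,"ty": 0,"tz": -35,"ax": 0,"ay": 0,"az": 0,"claw": -1},
    {"tx": 0,"ty": 0,"tz": -30,"ax": 0,"ay": 0,"az": 0,"claw": -1},
    {"tx": 0,"ty": 0,"tz": -15,"ax": 0,"ay": 0,"az": 0,"claw": -1},
    {"tx": 0,"ty": 0,"tz": -8,"ax": 0,"ay": 0,"az": 0,"claw": -1},
    {"tx": 0,"ty": 0,"tz": -5,"ax": 0,"ay": 0,"az": 0,"claw": -1},
    {"tx": 0,"ty": 0,"tz": -3,"ax": 0,"ay": 0,"az": 0,"claw": -1},
    {"tx": 0,"ty": 0,"tz": -1,"ax": 0,"ay": 0,"az": 0,"claw": -1},
    {"tx": 0,"ty": 0,"tz": 0,"ax": 0,"ay": 0,"az": 0,"claw": -1},
    {"tx": 0,"ty": 0,"tz": 0,"ax": 0,"ay": 0,"az": 0,"claw": -1},
  ],
)

```text
time_s: 28.85
tcp_pos: [0.3942, -0.3113, 0.0487]
eef_rot: [-179.9, -0.0, -91.9]
contact_force: [-0.8, 0.5, -2.0]
gripper_width: 0.0319
```

step_arm(
  increments=[
    {"tx": 0,"ty": 0,"tz": -0.7,"ax": 0,"ay": 0,"az": 0,"claw": -1},
    {"tx": 0,"ty": 0,"tz": 0,"ax": 0,"ay": 0,"az": 0,"claw": -1},
    {"tx": 0,"ty": 0,"tz": 0,"ax": 0,"ay": 0,"az": 0,"claw": -0.1},
    {"tx": 0,"ty": 0,"tz": 0,"ax": 0,"ay": 0,"az": 0,"claw": 0},
    {"tx": 0,"ty": 0,"tz": 0,"ax": 0,"ay": 0,"az": 0,"claw": 0},
    {"tx": 0,"ty": 0,"tz": 0,"ax": 0,"ay": 0,"az": 0,"claw": 0},
  ],
)

```text
time_s: 29.45
tcp_pos: [0.3939, -0.3111, 0.0474]
eef_rot: [180.0, -0.0, -91.9]
contact_force: [-0.1, -0.1, 0.1]
gripper_width: 0.0441
```

step_arm(
  increments=[
    {"tx": 0,"ty": 0,"tz": 10,"ax": 0,"ay": 0,"az": 0,"claw": 0},
    {"tx": 0,"ty": 0,"tz": 30,"ax": 0,"ay": 0,"az": 0,"claw": 0},
    {"tx": 0,"ty": 0,"tz": 40,"ax": 0,"ay": 0,"az": 0,"claw": 0},
    {"tx": 0,"ty": 0,"tz": 40,"ax": 0,"ay": 0,"az": 0,"claw": 0},
    {"tx": 10,"ty": -40,"tz": 20,"ax": 0,"ay": 0,"az": 0,"claw": 0},
    {"tx": 10,"ty": -45,"tz": 0,"ax": 0,"ay": 0,"az": 0,"claw": 0},
    {"tx": 0,"ty": -45,"tz": 0,"ax": 0,"ay": 0,"az": 0,"claw": 0},
    {"tx": 0,"ty": -45,"tz": 0,"ax": 0,"ay": 0,"az": 0,"claw": 0},
    {"tx": 0,"ty": -45,"tz": 0,"ax": 0,"ay": 0,"az": 0,"claw": 0},
    {"tx": 0,"ty": -45,"tz": 0,"ax": 0,"ay": 0,"az": 0,"claw": 0},
    {"tx": 0,"ty": 0,"tz": 0,"ax": 0,"ay": 0,"az": 0,"claw": 0},
    {"tx": 0,"ty": 0,"tz": 0,"ax": 0,"ay": 0,"az": 0,"claw": 0},
  ],
)

```text
time_s: 30.65
tcp_pos: [0.413, -0.5768, 0.1868]
eef_rot: [179.9, 0.1, -92.0]
contact_force: [-0.4, -0.7, 0.1]
gripper_width: 0.044
```

```bash
cat > f.py <<'E'
from h import *
s=r.get_state();print(s["tcp_pos"],s["time_s"])
c=optics.capture("top"); F=(95,130,412,275)
t={"purple":(472,-313.8),"blue":(518.2,336.8),"green":(544.2,-316.5),"red":(590.5,336.6),"teal":(397.5,-311.2),"orange":(0,0),"yellow":(550.5,65)}
for n,lo,hi,z,b in [("purple",(135,80,40),(165,255,255),.091,(350,160,412,275)),("blue",(100,100,60),(115,255,255),.091,(105,170,150,215)),("orange",(6,120,100),(18,255,255),.089,(195,130,314,246)),("green",(55,120,40),(75,255,255),.065,(350,160,412,275)),("red",(0,160,80),(5,255,255),.065,(95,150,160,262)),("yellow",(22,150,80),(32,255,255),.063,(195,130,314,246)),("teal",(80,100,60),(98,255,255),.059,(350,160,412,275))]:
    for q in blobs(c,lo,hi,b)[:2]:
        P=(ray(c,q,z)*1000).astype(np.float32); x=cv2.minAreaRect(P)
        print(n,np.round([*x[0],*x[1],x[2]],1),"off",np.round(np.array(x[0])-t[n],1))
S=optics.capture("side")["image"]
cv2.imwrite("pics/final.png",np.vstack([np.hstack([cv2.resize(c["image"][150:275,345:415],None,fx=3.2,fy=3.2),cv2.resize(c["image"][145:270,90:160],None,fx=3.2,fy=3.2)])[:, :],]))
cv2.imwrite("pics/finalS.png",cv2.resize(S[120:360,180:350],None,fx=2.5,fy=2.5))
E
python3 f.py
```

```text
[ 0.41302929 -0.57681757  0.18681653] 30.65
purple [ 473.4 -312.    33.5   37.7    9.9] off [1.4 1.8]
blue [518.8 335.1  38.8  34.2  77. ] off [ 0.6 -1.7]
blue [507.6 305.6  53.5  62.9  64.3] off [-10.6 -31.2]
orange [644.9 -51.   34.1  32.6  88.1] off [644.9 -51. ]
green [ 543.2 -316.    23.8   24.7   41.2] off [-1.   0.5]
red [590.7 335.7  23.6  22.4  44.3] off [ 0.2 -0.9]
yellow [550.1  65.1  24.9  25.   88.2] off [-0.4  0.1]
teal [ 393.6 -310.4   73.5   23.8   88.6] off [-3.9  0.8]
teal [ 392.4 -310.2   55.2   21.4   88.5] off [-5.1  1. ]
```

View pics/final.png

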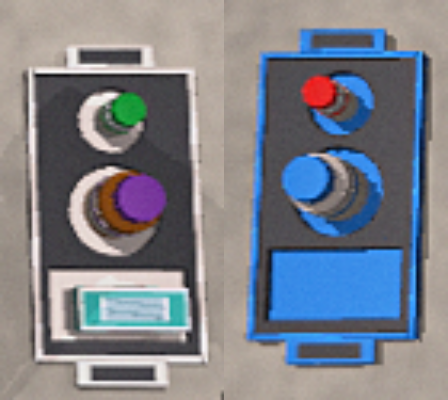

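View pics/finalS.png

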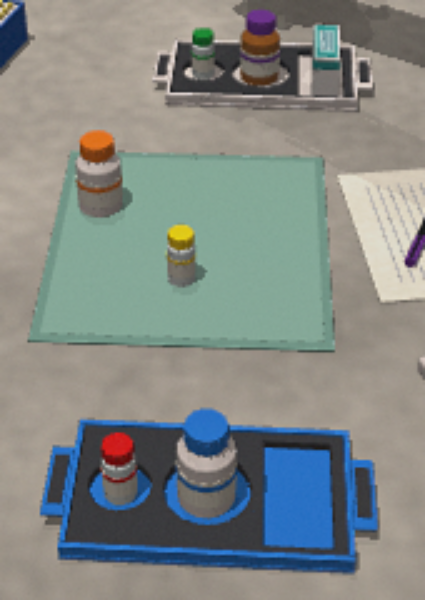

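All five pieces stand upright within about 5 mm of their cut-out centres. The orange bottle and yellow vial are still in place, and the gripper is clear of everything. I hand the job in.

```bash
python3 -c "
from plant import r
print(r.close_job())"
```

```text
the job is handed in; nothing more can be done
None
```

Both kits are made up and the job is handed in, at about 31 s of the 125 s allowed. The hand-in reports no verdict.

- **White tray:** the purple-capped bottle, green-capped vial and slide box are each set down in their own cut-out.
- **Blue tray:** the blue-capped bottle and red-capped vial are each set down in their own cut-out.

**Last checks:**
- **Position:** in the top camera, every bottle and vial was within 2 mm of its cut-out centre along each axis. The slide box was about 4–5 mm off along x, which I did on purpose to keep the fingers clear of the purple bottle. The limit is 14.5 mm.
- **Standing and contact:** in the pictures all the pieces stood upright, and the gripper was clear of everything.
- **Yellow vial:** it measured within 0.5 mm of where it started.
- **Orange bottle:** my first colour mask missed it, so I have no measured starting point to compare with. My rough estimate from the zoomed picture, x ≈ 638, y ≈ -47 mm, is about 8 mm from the final reading of (645, -51) mm. The arm did not touch it in any picture I viewed, and it was upright at the end.

No check failed.

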